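# Square a plywood panel into the corner jig

### The arm

A 7-joint arm with a two-finger parallel gripper is mounted at the origin on the work surface. World frame = base frame: x ahead of the robot, y to its left, z up, the work surface at z = 0. Lengths are in m, angles in rad, forces in N, time in s.
With the tool pointing down it reaches from about 0.425 to 0.925 m from the base axis. Payload 6.8 kg.
Tool frame: the origin (TCP) lies between the finger pads; the fingertips stand 17 mm ahead of it and the grasp point (between the pads) lies 2 mm behind it; z points along the fingers, x is the direction in which the jaws open and shut, and the axes are right-handed (so a half turn about z gives the same grasp; the last joint's range is limited). The gripper opens to 85 mm and grips with 20 to 120 N. Pads are 22 mm wide; open, the fingers measure 114 mm over their backs; the gripper's body (76 mm by 85 mm) begins 54 mm behind the grasp point. The pads swing forward as they close: fully open they stand 13 mm farther back than shut.
Start: joints at [-1.348, 0.477, 0.022, 1.555, -0.011, 1.109, -0.083], TCP at [0.219, 0.638, 0.248] pointing down, gripper open.
Joint ranges: [-2.96, 2.96], [-0.34, 2.1], [-1.41, 1.46], [0.24, 2.44], [-1.37, 4.51], [0.17, 1.92], [-2.96, 2.96]. Speed limits (rad/s): [2.39, 2.39, 3.14, 3.14, 3.14, 3.14, 3.14].

### API

Orientations are given as a unit quaternion [w, x, y, z].
In Python, from station import readout, read_camera, get_calibration, bot, models gives the robot as it stands.
- The arm moves only by the tool carry_out, never from a script. Its argument "deltas" is a list of rows, each a list of 2 entries, a list of its own where there are three numbers: the shift along the tool's x, y, z in cm, then the turn about the tool's z in degrees. A call has 1 to 10 rows; each row is the pose to reach, as a shift and turn from the pose measured when the call began, along the tool's axes at that moment; what a row does not reach only later rows make up. A row lasts 1/8 s, in which the tool goes at most 62.5 mm and 10.7 degrees, less where a joint would pass 70% of its speed; a pose out of reach is approached as far as the arm can. A call with a gripper value outside its range is refused whole. "hand" is the opening, from 0 (shut) to 1 (fully open), set as the call begins (left out, the last holds). The fingers move at their own pace and stop on an object; "newtons" is the grip in N (left out, the last holds). Time passes only in rows, so rows that repeat a pose let the fingers close. It gives the time, the measured TCP pose, the force and the opening at its end, in the units of the state.
- readout.get_obs(): the state, without advancing time (a new reading comes with each control period).
- read_camera(name): name is "scene" or "top" or "wrist"; returns the picture (400x640x3 uint8, red, green, blue); there is no depth.
- get_calibration(name): a dict with "fov_y" (degrees; the focal length in pixels is half the picture's height over the tangent of half this angle, whatever the lens; pixels are square), "cx", "cy" (the principal point, pixels), "D" ([k1, k2, p1, p2, k3] as OpenCV has them; the pictures are not rectified), "world_from_camera" (4x4, takes a point from camera to world coordinates). Camera axes: x right, y down, z forward; pixel columns grow to the right and rows downward; lengths in m; the calibration is good to about 2 mm. A picture is of the moment at which its call begins: read the wrist's pose just before it. get_calibration takes no time and is no camera call; for the wrist camera it gives the pose at the moment of the call.
- bot.hand_in(): hands the job in, once; it reports no verdict.
Trained networks look in the newest picture that a camera, given by its name, has taken for a name from the list of things; names that differ only in an ending like _2 or _b are one class to them, and where a whole thing is asked for, a point or a joint stands for the part that bears it (a point fixed in the world has none). Each returns a list of dicts, best first, with "score" (0 to 1); they miss things now and then, are a little off and sometimes report something else, mostly with a low value. They report only what shows in the picture. A call takes as long as a camera call. They do not tell look-alikes from the thing itself.
- models.spot_in(query, camera): "centre" ([row, column] in pixels, amid what is visible of it).
The state is a dict: "t": time; "q": joint angles; "joint_vel": joint speeds; "joint_torque": joint torques, N m; "eef_pos": TCP position; "tool_rot": TCP orientation; "contact_force": force on the tool from outside, world axes, zero at the start; "torque": the same for the moment, N m; "gripper_width": opening from 0.0 (shut) to 1.0 (fully open).
Only numpy, scipy, OpenCV 4.12 (cv2) and the standard library are available. Lean on these libraries where they do the work, as an engineer would, in place of code of your own. Each camera call takes 0.05 s, during which the arm holds its last target. There are 200 camera calls.

### The job

Get the single plywood panel that lies loose beside the wooden fence squared up for slot cutting: push it along the bench with your fingers until one long edge lies flush along the fence and its end is flush against the stop block that stands out from the fence. Slide it flat, without gripping or lifting it, do not disturb the bottle, tape roll, mallet or offcut lying around, and leave the panel there with the hand clear.

Things in the scene. Friction and masses are not known exactly. Their poses are not given: they have to be found in the camera images.
- panel: loose flat birch plywood panel, a rectangle 110 mm (its x) by 180 mm (its y) and 21 mm thick, about 0.2 to 0.4 kg, lying flat on the bench on the robot's side of the fence, at a slant to it. Origin: centre of its underside; z up. At the start its +y end is nearer the stop and its +x long edge faces the fence. A push of 1 to 5 N slides it.
- fence: straight wooden batten fixed to the bench, 460 mm long (its y), 46 mm wide (x) and 28 mm high, on the side of the panel away from the robot. Origin: on the bench, at the foot of the face towards the panel, mid-way along the batten; that face is the plane x = 0 and the batten takes up x from 0 to 46 mm. +y points to the robot's left, z up. It does not move.
- stop: fixed wooden block standing out square from the fence towards the robot, left of the panel as the robot sees it. 85 mm long (x, -85 to 0), 50 mm wide (y, 0 to 50), 28 mm high. Origin: on the bench in the inner corner where its face towards the panel (y = 0) meets the fence's face (x = 0); axes parallel to the fence's. A panel fully home has its origin at x = -55, y = -90 mm here.
- glue: white glue bottle, 54 mm across, 130 mm tall, standing; origin centre of underside. Leave alone.
- tape: roll of pale tape lying flat, 90 mm across, 30 mm high; origin centre of underside. Leave alone.
- mallet: mallet lying on the bench: head a cylinder 56 mm across and 95 mm long (along its y), wooden handle reaching 230 mm to its -x; origin on the bench under the head. Leave alone.
- offcut: small offcut of wood lying left of the jig, 35 x 120 x 30 mm (x, y, height); origin centre of underside. Leave alone.
Mind the look-alikes: they are no part of the job. Several things have the shape of the panel; the one meant has the colours described above.

How it is judged:
At the end, for the whole second after the job is handed in: the panel lies flat and still on the bench, its long edge within about 3.5 mm of the fence, its end within about 3.5 mm of the stop, and parallel to the fence within 0.03 rad (x of panel in the frame of fence between -0.0585 and -0.0525 m and y of panel in the frame of stop between -0.0935 and -0.0875 m and angle between the y axis of panel and the y axis of fence, either way round below 0.03 rad and height (world z) of panel below 0.004 m and angle between panel's own z axis and vertical below 0.03 rad and linear speed of panel below 0.01 m/s); the robot touches nothing.
It fails at once if the panel is lifted or tipped off the bench (more than 8 mm or 0.1 rad) (height (world z) of panel above 0.008 m or angle between panel's own z axis and vertical above 0.1 rad).
It fails at once if the white glue bottle is disturbed (moved more than 20 mm) (distance of glue from where it was at the start of the episode above 0.02 m).
It fails at once if the roll of tape is disturbed (moved more than 20 mm) (distance of tape from where it was at the start of the episode above 0.02 m).
It fails at once if the mallet is disturbed (moved more than 20 mm) (distance of mallet from where it was at the start of the episode above 0.02 m).
It fails at once if the wooden offcut is disturbed (moved more than 20 mm) (distance of offcut from where it was at the start of the episode above 0.02 m).
It also fails if it takes over 42 s, if anything falls off the work surface, if the arm or the gripper's body presses on something with over 40 N, if the wrist force passes 120 N, or if a joint passes its speed limit or range.

## Working session

There is one attempt and no reset: what is moved stays moved. The work goes in short steps, Python scripts to look and compute and a tool call to move; the robot and the scene stay as the last step left them, time stands still between calls to the robot, and variables do not carry over. Pictures are saved under pics/ and viewed, about 8 in all and at most 12, crops included, and the job is handed in when it is done.

Besides the shell and the picture viewer there is one more tool, called after ">>>" by a JSON object that holds its "fn" and its "kwargs", one argument or row to a line. carry_out: Moves the arm, as the interface text tells. Its arguments: {"type":"object","properties":{"deltas":{"type":"array"},"hand":{"type":"number"},"newtons":{"type":"number"}},"required":["deltas"]}

```bash
mkdir -p pics; cat > h.py <<'E'
import numpy as np, cv2
from station import readout, read_camera, get_calibration, bot, models
from scipy.spatial.transform import Rotation as R
def KD(c,shape=(400,640)):
    f=shape[0]/2/np.tan(np.radians(c["fov_y"])/2)
    return np.array([[f,0,c["cx"]],[0,f,c["cy"]],[0,0,1]]),np.array(c["D"],float)
def px2w(c,rc,z):
    K,D=KD(c); rc=np.atleast_2d(np.array(rc,float))
    u=cv2.undistortPoints(rc[:,::-1].reshape(-1,1,2).copy(),K,D).reshape(-1,2)
    T=np.array(c["world_from_camera"]); d=np.c_[u,np.ones(len(u))]@T[:3,:3].T; o=T[:3,3]
    return o+d*((z-o[2])/d[:,2])[:,None]
def w2px(c,P):
    K,D=KD(c);T=np.linalg.inv(np.array(c["world_from_camera"]))
    p,_=cv2.projectPoints(np.atleast_2d(np.array(P,float)),cv2.Rodrigues(T[:3,:3])[0],T[:3,3],K,D)
    return p.reshape(-1,2)
def snap(n,f):
    im=read_camera(n); cv2.imwrite("pics/"+f,im[:,:,::-1]); return im
E
python3 - <<'E'
from h import *
o=readout.get_obs(); print(o["t"],o["eef_pos"],o["tool_rot"],o["contact_force"])
for n in("scene","top"):
    c=get_calibration(n); snap(n,n+"0.png"); print(n,c["fov_y"],np.round(c["world_from_camera"],3).tolist())
    for q in("panel","fence","stop","glue","tape","mallet","offcut"):
        r=models.spot_in(q,n); print(q,[(np.round(x["centre"]).tolist(),round(x["score"],2),np.round(px2w(c,x["centre"],.02)[0][:2],3).tolist()) for x in r[:4]])
E
```

```text
0.0 [0.21907639 0.63787887 0.24734461] [ 5.66952326e-04  8.13880828e-01  5.81031153e-01 -6.90451323e-04] [-0.92990815 -0.36608463 -0.05282988]
scene 49.95562562771415 [[0.22, 0.722, -0.656, 1.394], [0.975, -0.154, 0.157, -0.196], [0.013, -0.674, -0.738, 1.073], [0.0, 0.0, 0.0, 1.0]]
panel [([191.0, 304.0], 0.84, [0.409, -0.025]), ([169.0, 229.0], 0.73, [0.249, -0.267]), ([244.0, 264.0], 0.69, [0.601, -0.186])]
fence [([269.0, 315.0], 0.94, [0.722, -0.053])]
stop []
glue [([176.0, 435.0], 0.78, [0.431, 0.441])]
tape [([224.0, 188.0], 0.58, [0.474, -0.414])]
mallet [([273.0, 191.0], 0.63, [0.662, -0.408])]
offcut [([233.0, 440.0], 0.78, [0.676, 0.356])]
top 44.905279750622014 [[-0.024, -0.988, 0.152, 0.252], [-1.0, 0.024, 0.002, 0.012], [-0.005, -0.152, -0.988, 1.634], [0.0, 0.0, 0.0, 1.0]]
panel [([237.0, 336.0], 0.84, [0.379, -0.016]), ([272.0, 413.0], 0.69, [0.259, -0.266]), ([177.0, 380.0], 0.55, [0.581, -0.171])]
fence [([141.0, 338.0], 0.87, [0.711, -0.031])]
stop [([161.0, 315.0], 0.94, [0.642, 0.049])]
glue [([215.0, 203.0], 0.77, [0.463, 0.433])]
tape [([212.0, 463.0], 0.54, [0.453, -0.446])]
mallet [([151.0, 448.0], 0.95, [0.667, -0.41])]
offcut [([153.0, 229.0], 0.82, [0.677, 0.345])]
```

View pics/top0.png

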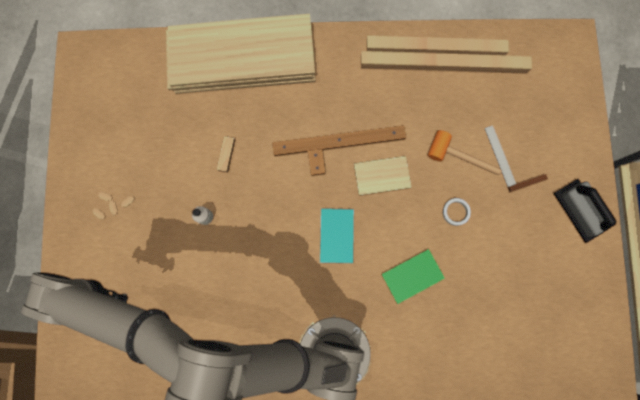

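View pics/scene0.png

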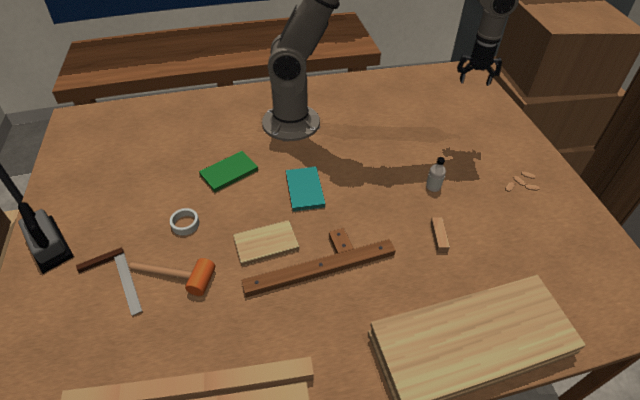

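Candidates in the top picture are the pale birch panel at (row 177, col 382), the teal board (237, 336), the green board (275, 413) and the big stack (50, 240). By its colour and its place beside the fence, the birch one is the panel. I'll bring the wrist camera over it at height for a close check.

>>> {"fn": "carry_out", "kwargs": {
  "deltas": [
    [[-57, 55.5, -6], -26],
    [[-57, 55.5, -6], -26],
    [[-57, 55.5, -6], -26],
    [[-57, 55.5, -6], -26],
    [[-57, 55.5, -6], -26],
    [[-57, 55.5, -6], -26],
    [[-57, 55.5, -6], -26],
    [[-57, 55.5, -6], -26],
    [[-57, 55.5, -6], -26],
    [[-57, 55.5, -6], -26]
  ]
}}

```text
t: 2.05
eef_pos: [0.4861, 0.073, 0.296]
tool_rot: [0.0, 0.662, 0.749, 0.001]
contact_force: [1.0, 0.2, -0.1]
gripper_width: 0.999
```

>>> {"fn": "carry_out", "kwargs": {
  "deltas": [
    [[-16, 0, 0], 0],
    [[-16, 0, 0], 0],
    [[-16, 0, 0], 0],
    [[-16, 0, 0], 0]
  ],
  "hand": 0.6
}}

```text
t: 2.55
eef_pos: [0.5056, -0.0893, 0.2962]
tool_rot: [0.001, 0.665, 0.747, 0.0]
contact_force: [0.4, 0.8, -0.1]
gripper_width: 0.599
```

```bash
python3 - <<'E'
from h import *
c=get_calibration("wrist");im=snap("wrist","w1.png");o=readout.get_obs();print(o["t"],o["eef_pos"],o["tool_rot"],c["fov_y"]);print(np.round(c["world_from_camera"],3).tolist())
for q in("panel","fence","stop"):
    r=models.spot_in(q,"wrist"); print(q,[(np.round(x["centre"]).tolist(),round(x["score"],2),np.round(px2w(c,x["centre"],.02)[0][:2],3).tolist()) for x in r[:4]])
E
```

```text
2.6 [ 0.50562853 -0.0868438   0.29595943] [2.74053412e-04 6.63320282e-01 7.48335232e-01 7.14187363e-04] 64.20662930420617
[[-0.117, 0.94, 0.319, 0.425], [0.993, 0.111, 0.037, -0.099], [-0.001, 0.321, -0.947, 0.421], [0.0, 0.0, 0.0, 1.0]]
panel [([70.0, 395.0], 0.86, [0.395, -0.017]), ([204.0, 250.0], 0.62, [0.582, -0.178])]
fence [([290.0, 334.0], 0.61, [0.702, -0.05])]
stop [([244.0, 412.0], 0.74, [0.616, 0.049])]
```

View pics/w1.png

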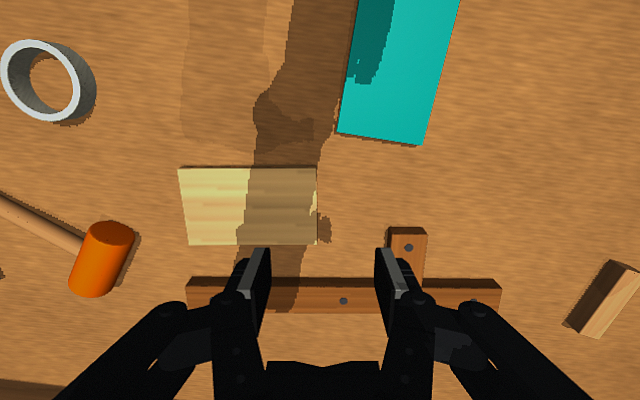

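The birch panel's top face has corners near (170,179), (168,317), (243,317) and (245,189). The stop is at about (250,408) and the fence runs along row 280. Next I'll refine the edges.

```bash
python3 - <<'E'
from h import *
im=cv2.imread("pics/w1.png")
cv2.imwrite("pics/w1c.png",cv2.resize(im[155:320,170:435],None,fx=3,fy=3,interpolation=cv2.INTER_CUBIC))
c=get_calibration("wrist")
P=px2w(c,[(170,179),(168,317),(243,317),(245,189)],.021)[:,:2];print("panel",P.round(4).tolist(),P.mean(0))
for i in range(4): print(np.linalg.norm(P[i]-P[(i+1)%4]),np.degrees(np.arctan2(*(P[(i+1)%4]-P[i])[::-1])))
E
```

```text
panel [[0.547, -0.2649], [0.5221, -0.0892], [0.6284, -0.0763], [0.6537, -0.253]] [ 0.58780001 -0.17086342]
0.17748118524105702 98.04720624123102
0.10705288573871334 6.894865983076599
0.1784581190951836 -81.84526433490593
0.10741175545268619 -173.62239306490824
```

View pics/w1c.png

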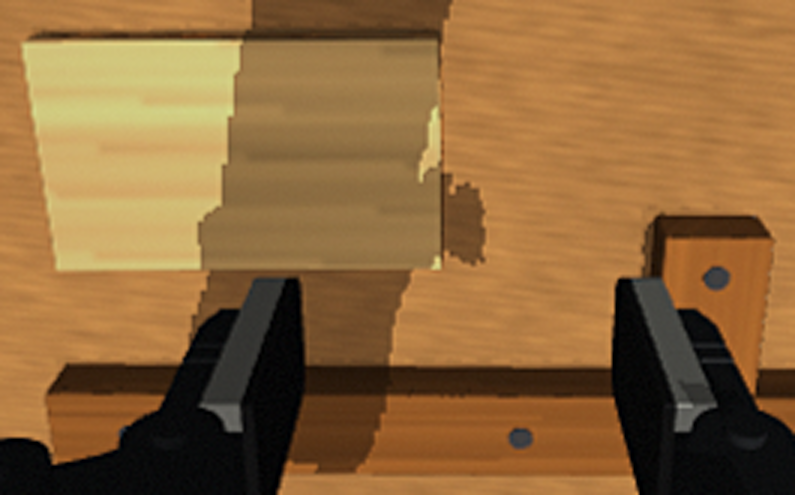

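```bash
cat >> h.py <<'E'
E
python3 - <<'E'
from h import *
c=get_calibration("wrist")
F=px2w(c,[(285.8,188),(287.7,433),(288,495)],.028)[:,:2];S=px2w(c,[(234.3,391.7),(234.3,426.7)],.028)[:,:2]
print(F.round(4).tolist(),S.round(4).tolist())
d=F[2]-F[0];print(np.linalg.norm(d));d/=np.linalg.norm(d);a=np.degrees(np.arctan2(d[1],d[0]));nx=np.array([d[1],-d[0]])
print("ang",a,"stop len",(F[0]-S)@nx,"width",np.linalg.norm(S[1]-S[0]),np.degrees(np.arctan2(*(S[1]-S[0])[::-1])))
O=S[0]+nx*((F[0]-S[0])@nx);print("stop origin",O)
P=px2w(c,[(169.3,178.5),(168.2,316.5),(244.5,317),(245,189)],.021)[:,:2]
print("panel corners in stop frame",[( (p-O)@nx).round(4) for p in P],[((p-O)@d).round(4) for p in P])
# tool
o=readout.get_obs();p=o["eef_pos"][:2];r=R.from_quat(np.roll(o["tool_rot"],-1)).as_matrix()
print("tcp stop frame",(p-O)@nx,(p-O)@d,"toolx",np.degrees(np.arctan2(r[1,0],r[0,0])),"z",o["eef_pos"][2])
np.save("frame.npy",np.r_[O,a])
E
```

```text
[[0.7156, -0.2521], [0.6749, 0.0975], [0.6642, 0.1861]] [[0.5992, 0.0222], [0.5932, 0.0692]]
0.44116655822690093
ang 96.69896330675672 stop len [0.08365286 0.08406204] width 0.04739149952146398 97.19365831768363
stop origin [0.6822616  0.03192085]
panel corners in stop frame [np.float64(-0.1699), np.float64(-0.1729), np.float64(-0.0638), np.float64(-0.0616)] [np.float64(-0.2796), np.float64(-0.1022), np.float64(-0.1012), np.float64(-0.2796)]
tcp stop frame -0.18879882740866372 -0.09467417763781252 toolx 97.19571187645049 z 0.29579512653406703
```

>>> {"fn": "carry_out", "kwargs": {
  "deltas": [
    [[-9.5, -2.1, 5], 0.4],
    [[-9.5, -2.1, 10], 0.4],
    [[-9.5, -2.1, 16], 0.4],
    [[-9.5, -2.1, 21], 0.4],
    [[-9.5, -2.1, 25], 0.4],
    [[-9.5, -2.1, 27], 0.4],
    [[-9.5, -2.1, 27.6], 0.4],
    [[-9.5, -2.1, 27.6], 0.4]
  ]
}}

```text
t: 3.75
eef_pos: [0.4976, -0.1799, 0.0199]
tool_rot: [-0.0, 0.663, 0.748, 0.001]
contact_force: [0.1, 0.7, -0.0]
gripper_width: 0.604
```

```bash
cat >> h.py <<'E'
fr=np.load("frame.npy"); O=fr[:2]; a_=np.radians(fr[2]); d=np.array([np.cos(a_),np.sin(a_)]); nx=np.array([d[1],-d[0]])
def stat():
    o=readout.get_obs();p=o["eef_pos"][:2];r=R.from_quat(np.roll(o["tool_rot"],-1)).as_matrix()
    print("t",o["t"],"tcp stopframe mm",round(1e3*(p-O)@nx,1),round(1e3*(p-O)@d,1),"z",round(1e3*o["eef_pos"][2],1),"toolx",round(np.degrees(np.arctan2(r[1,0],r[0,0])),2),"F",np.round([o["contact_force"][:2]@nx,o["contact_force"][:2]@d,o["contact_force"][2]],1))
E
python3 -c "
from h import *
stat();snap('wrist','w2.png')"
```

```text
t 3.75 tcp stopframe mm -208.1 -188.9 z 19.9 toolx 96.87 F [ 0.2  0.6 -0. ]
```

View pics/w2.png

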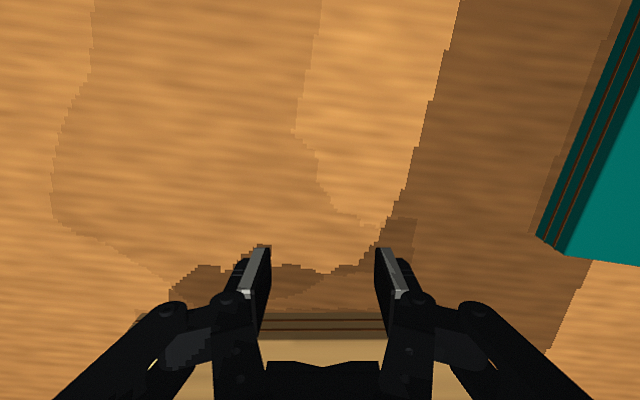

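The hand is down behind the panel's near edge, which shows at row 315, with no contact. Now I'll push towards the fence.

>>> {"fn": "carry_out", "kwargs": {
  "deltas": [
    [[0, 1, 0], 0],
    [[0, 2, 0], 0],
    [[0, 2.7, 0], 0],
    [[0, 3.4, 0], 0],
    [[0, 4.1, 0], 0],
    [[0, 4.8, 0], 0],
    [[0, 5.5, 0], 0],
    [[0, 6.2, 0], 0],
    [[0, 6.9, 0], 0],
    [[0, 7.4, 0], 0]
  ]
}}

```text
t: 5.05
eef_pos: [0.572, -0.1712, 0.0206]
tool_rot: [0.001, 0.664, 0.748, 0.001]
contact_force: [-1.6, -0.6, -1.1]
gripper_width: 0.601
```

```bash
python3 -c "
from h import *
stat()"
```

```text
t 5.05 tcp stopframe mm -133.2 -188.9 z 20.6 toolx 96.86 F [-1.7 -0.4 -1.1]
```

>>> {"fn": "carry_out", "kwargs": {
  "deltas": [
    [[0, 0.4, 0], 0],
    [[0, 0.7, 0], 0],
    [[0, 0.9, 0], 0],
    [[0, 1.0, 0], 0]
  ]
}}

```text
t: 5.55
eef_pos: [0.5819, -0.17, 0.0206]
tool_rot: [0.0, 0.663, 0.748, 0.001]
contact_force: [-2.4, 0.7, 0.3]
gripper_width: 0.6
```

>>> {"fn": "carry_out", "kwargs": {
  "deltas": [
    [[0, 0.15, 0], 0],
    [[0, 0.3, 0], 0]
  ]
}}

```text
t: 5.8
eef_pos: [0.5823, -0.1699, 0.0203]
tool_rot: [-0.002, 0.664, 0.748, 0.0]
contact_force: [-9.7, 0.2, 5.4]
gripper_width: 0.598
```

```bash
python3 -c "
from h import *
stat()"
```

```text
t 5.8 tcp stopframe mm -122.9 -188.8 z 20.3 toolx 96.8 F [-9.6  1.4  5.4]
```

>>> {"fn": "carry_out", "kwargs": {
  "deltas": [
    [[0, -1.5, 0], 0],
    [[0, -2.5, -2], 0],
    [[0, -2.5, -7], 0],
    [[-4, 0, -8], 0],
    [[-8, 3, -8], 0],
    [[-13.1, 6.3, -8], 0],
    [[-13.1, 6.3, -8], 0],
    [[-13.1, 6.3, -8], 0]
  ],
  "hand": 0.0
}}

```text
t: 6.8
eef_pos: [0.6599, -0.2925, 0.0994]
tool_rot: [-0.002, 0.664, 0.748, 0.0]
contact_force: [0.8, -0.4, -0.1]
gripper_width: -0.003
```

```bash
python3 -c "
from h import *
stat();c=get_calibration('wrist');print(np.array(c['world_from_camera']).round(4).tolist());snap('wrist','w3.png');im=snap('top','t3.png');cv2.imwrite('pics/t3c.png',cv2.resize(im[110:220,260:470,::-1],None,fx=3.8,fy=3.8,interpolation=cv2.INTER_CUBIC))"
```

```text
t 6.8 tcp stopframe mm -60.1 -319.6 z 99.4 toolx 96.78 F [ 0.8 -0.5 -0.1]
[[-0.118, 0.9418, 0.3148, 0.5794], [0.993, 0.111, 0.0402, -0.3029], [0.0029, 0.3173, -0.9483, 0.2244], [0.0, 0.0, 0.0, 1.0]]
```

View pics/w3.png

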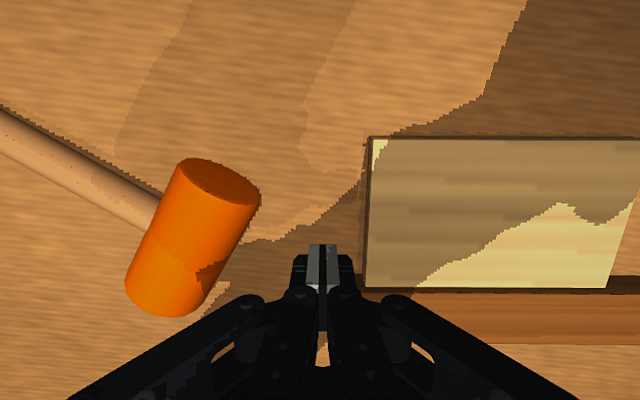

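```bash
python3 - <<'E'
from h import *
c=get_calibration("wrist")
def sf(rc,z):
    p=px2w(c,rc,z)[:,:2]-O; return np.c_[p@nx,p@d].round(4).tolist()
print("mallet",sf([(200,258),(300,205)],.028),sf([(200,258),(300,205)],.05))
print("panel end",sf([(137,371),(287,365)],.021),"far",sf([(288,606),(138,639)],.021))
print("fence top",sf([(292,420),(293,630)],.028))
o=readout.get_obs();print(w2px(c,np.array(o["eef_pos"])+[0,0,-.017]),w2px(c,np.array(o["eef_pos"])+[0,0,.03]))
E
```

```text
mallet [[-0.0724, -0.3605], [0.0048, -0.4038]] [[-0.0801, -0.3559], [-0.0115, -0.3943]]
panel end [[-0.1124, -0.2877], [-0.0015, -0.2865]] far [[-0.0009, -0.1068], [-0.112, -0.1176]]
fence top [[-0.0021, -0.2477], [-0.0016, -0.0956]]
[[323.16578322 259.46339967]] [[323.98477235 324.97032285]]
```

The fingers stand between the panel end (col 365) and the mallet head (nearest at (200,258)), and the linkage is wide along that gap. I'll turn the hand 90° so that it's narrow there and pushes with two fingertips.

```bash
python3 -c "
from h import *
print(np.round(readout.get_obs()['q'],2))"
```

```text
[ 0.08  0.73  0.39  1.56 -0.33  0.92  2.27]
```

>>> {"fn": "carry_out", "kwargs": {
  "deltas": [
    [[0, -0.2, -1], 90],
    [[0, -0.2, -1], 90],
    [[0, -0.2, -1], 90],
    [[0, -0.2, -1], 90],
    [[0, -0.2, -1], 90],
    [[0, -0.2, -1], 90],
    [[0, -0.2, -1], 90],
    [[0, -0.2, -1], 90],
    [[0, -0.2, -1], 90],
    [[0, -0.2, -1], 90]
  ],
  "hand": 0.4
}}

```text
t: 8.15
eef_pos: [0.6578, -0.29, 0.1096]
tool_rot: [-0.002, 0.998, 0.061, -0.001]
contact_force: [-0.0, -0.2, 0.6]
gripper_width: 0.399
```

```bash
python3 -c "
from h import *
stat();print(np.round(readout.get_obs()['q'],2))"
```

```text
t 8.15 tcp stopframe mm -61.8 -316.8 z 109.6 toolx 6.96 F [-0.1 -0.2  0.6]
[-0.15  0.83  0.78  1.58 -0.66  1.02  0.95]
```

>>> {"fn": "carry_out", "kwargs": {
  "deltas": [
    [[0, 0.2, 4], 0],
    [[0, 0.2, 7], 0],
    [[0, 0.2, 8.3], 0],
    [[0, 0.2, 8.8], 0],
    [[0, 0.2, 8.8], 0]
  ]
}}

```text
t: 8.78
eef_pos: [0.6582, -0.2918, 0.0225]
tool_rot: [-0.002, 0.998, 0.061, -0.001]
contact_force: [0.7, 0.1, 0.4]
gripper_width: 0.402
```

```bash
python3 -c "
from h import *
stat();snap('wrist','w4.png')"
```

```text
t 8.775 tcp stopframe mm -61.7 -318.7 z 22.5 toolx 6.99 F [0.7 0.  0.4]
```

View pics/w4.png

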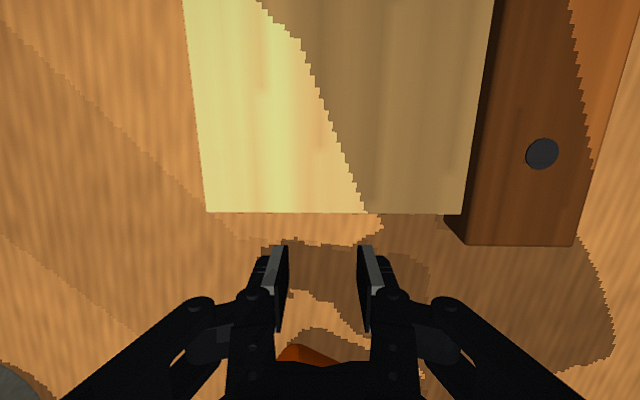

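The panel is flush along the fence (seam at col 465–490), and the fingers sit squarely behind its end at row 212. Now I'll push along the fence towards the stop.

>>> {"fn": "carry_out", "kwargs": {
  "deltas": [
    [[0, -0.9, 0], 0],
    [[0, -1.6, 0], 0],
    [[0, -2.2, 0], 0],
    [[0, -2.9, 0], 0],
    [[0, -3.7, 0], 0],
    [[0, -4.6, 0], 0],
    [[0, -5.5, 0], 0],
    [[0, -6.4, 0], 0],
    [[0, -7.2, 0], 0],
    [[0, -8.0, 0], 0]
  ]
}}

```text
t: 10.07
eef_pos: [0.6486, -0.2121, 0.0232]
tool_rot: [-0.002, 0.998, 0.061, -0.001]
contact_force: [-0.4, -2.9, 1.9]
gripper_width: 0.4
```

```bash
python3 -c "
from h import *
stat()"
```

```text
t 10.075 tcp stopframe mm -61.9 -238.4 z 23.2 toolx 6.97 F [-0.8 -2.8  1.9]
```

>>> {"fn": "carry_out", "kwargs": {
  "deltas": [
    [[0, -0.8, 0], 0],
    [[0, -1.5, 0], 0],
    [[0, -2.2, 0], 0],
    [[0, -2.8, 0], 0],
    [[0, -3.3, 0], 0],
    [[0, -3.7, 0], 0],
    [[0, -3.9, 0], 0]
  ]
}}

```text
t: 10.95
eef_pos: [0.6438, -0.1729, 0.0232]
tool_rot: [-0.002, 0.998, 0.061, -0.001]
contact_force: [0.1, -2.0, 0.0]
gripper_width: 0.402
```

>>> {"fn": "carry_out", "kwargs": {
  "deltas": [
    [[0, -0.2, 0], 0],
    [[0, -0.3, 0], 0]
  ]
}}

```text
t: 11.2
eef_pos: [0.6429, -0.1718, 0.0233]
tool_rot: [-0.001, 0.998, 0.06, -0.001]
contact_force: [-0.2, -7.0, -1.5]
gripper_width: 0.398
```

```bash
python3 -c "
from h import *
stat()"
```

```text
t 11.2 tcp stopframe mm -62.9 -197.8 z 23.3 toolx 6.9 F [-1.  -6.9 -1.5]
```

>>> {"fn": "carry_out", "kwargs": {
  "deltas": [
    [[0, -0.3, 0], 0],
    [[0, -0.3, 0], 0]
  ]
}}

```text
t: 11.45
eef_pos: [0.6417, -0.1717, 0.0234]
tool_rot: [0.001, 0.998, 0.059, -0.001]
contact_force: [-0.3, -7.4, -1.3]
gripper_width: 0.4
```

>>> {"fn": "carry_out", "kwargs": {
  "deltas": [
    [[0, 1.5, 0], 0],
    [[0, 2.5, -1], 0],
    [[0, 2.5, -6], 0],
    [[-5, 0, -12], 0],
    [[-9, -4, -18], 0],
    [[-9, -9, -22], 0],
    [[-9, -10, -24], 0],
    [[-9, -10, -24], 0],
    [[-9, -10, -24], 0]
  ]
}}

```text
t: 12.58
eef_pos: [0.5408, -0.0827, 0.2635]
tool_rot: [0.001, 0.998, 0.059, -0.001]
contact_force: [-0.2, -0.3, -1.1]
gripper_width: 0.397
```

```bash
python3 -c "
from h import *
stat();im=snap('wrist','w5.png')"
```

```text
t 12.575 tcp stopframe mm -153.8 -97.3 z 263.5 toolx 6.76 F [-0.2 -0.3 -1.1]
```

View pics/w5.png

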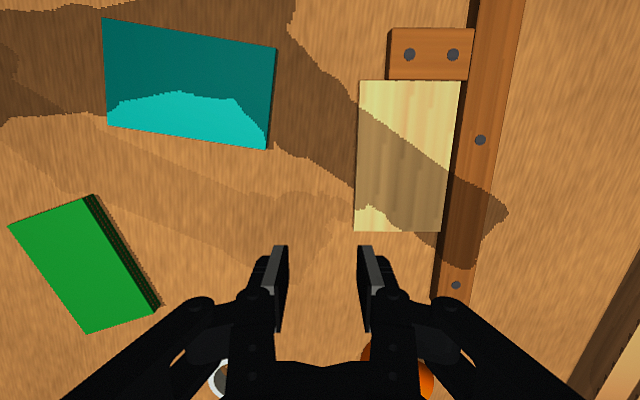

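The panel's end meets the stop at row 80. The dark strip to the fence at cols 440–470 needs a close look.

```bash
python3 - <<'E'
from h import *
im=cv2.imread("pics/w5.png");cv2.imwrite("pics/w5c.png",cv2.resize(im[60:250,340:500],None,fx=3.15,fy=3.15,interpolation=cv2.INTER_CUBIC))
E
```

```text
(no output)
```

View pics/w5c.png

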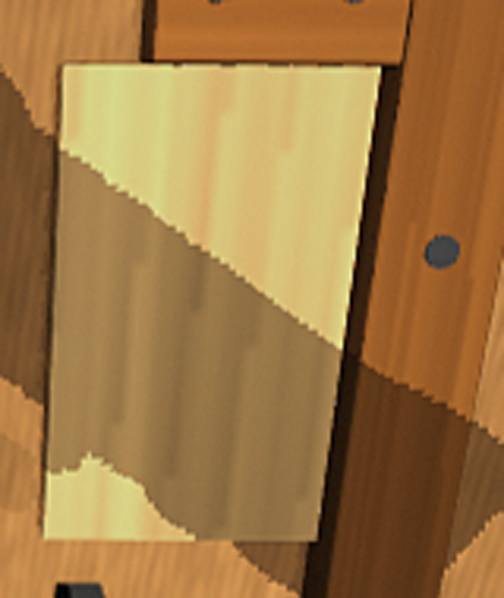

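```bash
python3 - <<'E'
from h import *
c=get_calibration("wrist")
def sf(cr,z):
    rc=[(60+(y+.5)/3.15-.5,340+(x+.5)/3.15-.5) for x,y in cr]; p=px2w(c,rc,z)[:,:2]-O; return np.c_[p@nx,p@d].round(4)*1e3
print("panel TR BR BL TL\n",sf([(380,67),(318,540),(44,538),(63,66)],.021))
print("fence top",sf([(401,67),(362,350),(328,570)],.028).tolist())
print("stop edge top",sf([(155,60),(400,63)],.028).tolist())
g=cv2.cvtColor(cv2.imread("pics/w5.png"),cv2.COLOR_BGR2GRAY)
for r in(90,120,150,180,205): print(r,g[r,435:480].tolist())
E
```

```text
panel TR BR BL TL
 [[  -5.    -9. ]
 [  -5.  -186.8]
 [-114.5 -186. ]
 [-113.6   -8.6]]
fence top [[-0.8, -9.2], [-0.8, -106.89999999999999], [-2.4, -196.6]]
stop edge top [[-83.6, -6.8999999999999995], [-1.3, -7.9]]
90 [194, 195, 194, 194, 193, 192, 193, 194, 194, 196, 196, 196, 197, 198, 197, 196, 195, 192, 193, 191, 191, 188, 192, 203, 215, 9, 26, 30, 31, 36, 37, 48, 100, 106, 107, 107, 105, 103, 101, 101, 102, 101, 99, 101, 103]
120 [193, 191, 190, 192, 191, 195, 194, 194, 194, 195, 195, 194, 192, 190, 190, 189, 188, 188, 192, 200, 178, 12, 27, 35, 37, 36, 37, 51, 107, 113, 108, 106, 103, 104, 103, 103, 104, 101, 102, 103, 105, 102, 107, 111, 113]
150 [188, 192, 193, 193, 192, 194, 193, 192, 191, 187, 189, 193, 195, 199, 203, 206, 142, 12, 29, 34, 38, 37, 49, 102, 112, 110, 106, 106, 105, 105, 103, 103, 108, 114, 107, 103, 103, 106, 112, 113, 112, 110, 108, 109, 105]
180 [121, 122, 123, 120, 118, 117, 118, 122, 126, 129, 135, 132, 76, 15, 21, 26, 26, 26, 41, 60, 70, 65, 64, 65, 65, 63, 59, 59, 61, 67, 112, 107, 109, 116, 117, 112, 111, 110, 109, 108, 105, 103, 103, 101, 102]
205 [119, 116, 116, 116, 122, 126, 130, 137, 132, 16, 19, 26, 27, 25, 33, 57, 66, 66, 66, 63, 66, 66, 61, 61, 66, 65, 62, 62, 63, 67, 67, 67, 67, 64, 67, 65, 62, 61, 61, 61, 59, 57, 57, 59, 62]
```

Flush with the stop to about 1–2 mm, but the fence gap measures about 3–4 mm. I'll turn the hand back and press the long edge again with two fingers.

>>> {"fn": "carry_out", "kwargs": {
  "deltas": [
    [[0, 0, 3], -90],
    [[0, 0, 6], -90],
    [[0, 0, 9], -90],
    [[0, 0, 12], -90],
    [[0, 0, 14], -90],
    [[0, 0, 16], -90],
    [[0, 0, 17], -90],
    [[0, 0, 17], -90],
    [[0, 0, 17], -90],
    [[0, 0, 17], -90]
  ],
  "hand": 0.6
}}

```text
t: 13.88
eef_pos: [0.539, -0.0856, 0.0918]
tool_rot: [-0.001, 0.666, 0.746, -0.003]
contact_force: [0.3, -0.7, -0.1]
gripper_width: 0.597
```

```bash
python3 -c "
from h import *
stat()"
```

```text
t 13.875 tcp stopframe mm -156.0 -100.0 z 91.8 toolx 96.46 F [ 0.3 -0.7 -0.1]
```

Now tool x = along the fence and tool y = towards it.

>>> {"fn": "carry_out", "kwargs": {
  "deltas": [
    [[0.3, 0, 4], -0.3],
    [[0.3, 0, 6.5], -0.3],
    [[0.3, 0, 7.1], -0.3],
    [[0.3, 0, 7.1], -0.3],
    [[0.3, 1, 7.1], -0.3],
    [[0.3, 2, 7.1], -0.3],
    [[0.3, 2.4, 7.1], -0.3],
    [[0.3, 2.7, 7.1], -0.3],
    [[0.3, 2.9, 7.1], -0.3]
  ]
}}

```text
t: 15.0
eef_pos: [0.5672, -0.0794, 0.0206]
tool_rot: [-0.001, 0.664, 0.748, -0.003]
contact_force: [-0.3, -0.5, 0.6]
gripper_width: 0.599
```

```bash
python3 -c "
from h import *
stat()"
```

```text
t 15.0 tcp stopframe mm -127.3 -97.2 z 20.6 toolx 96.76 F [-0.3 -0.5  0.6]
```

>>> {"fn": "carry_out", "kwargs": {
  "deltas": [
    [[0, 0.15, 0], 0],
    [[0, 0.3, 0], 0]
  ]
}}

```text
t: 15.25
eef_pos: [0.569, -0.0794, 0.0204]
tool_rot: [-0.002, 0.664, 0.747, -0.003]
contact_force: [-4.8, -0.7, 3.1]
gripper_width: 0.602
```

>>> {"fn": "carry_out", "kwargs": {
  "deltas": [
    [[0, 0.2, 0], 0],
    [[0, 0.3, 0], 0]
  ]
}}

```text
t: 15.5
eef_pos: [0.5716, -0.0795, 0.0203]
tool_rot: [-0.002, 0.665, 0.747, -0.004]
contact_force: [-1.8, -1.0, 0.7]
gripper_width: 0.599
```

>>> {"fn": "carry_out", "kwargs": {
  "deltas": [
    [[0, 0.3, 0], 0],
    [[0, 0.3, 0], 0]
  ]
}}

```text
t: 15.75
eef_pos: [0.5727, -0.0793, 0.0199]
tool_rot: [-0.004, 0.665, 0.747, -0.005]
contact_force: [-7.2, -1.0, 4.5]
gripper_width: 0.597
```

```bash
python3 -c "
from h import *
stat()"
```

```text
t 15.75 tcp stopframe mm -121.7 -97.7 z 19.9 toolx 96.65 F [-7.3 -0.1  4.5]
```

>>> {"fn": "carry_out", "kwargs": {
  "deltas": [
    [[0, 0.3, 0], 0],
    [[0, 0.3, 0], 0]
  ]
}}

```text
t: 16.0
eef_pos: [0.5729, -0.0793, 0.0193]
tool_rot: [-0.006, 0.665, 0.747, -0.006]
contact_force: [-10.3, -0.4, 6.7]
gripper_width: 0.602
```

>>> {"fn": "carry_out", "kwargs": {
  "deltas": [
    [[0, -1.5, 0], 0],
    [[0, -2.5, 0], 0],
    [[0, -3.5, -4], 0],
    [[-4, -4.5, -9], 0],
    [[-9, -4.5, -14], 0],
    [[-12, -4.5, -18], 0],
    [[-12, -4.5, -18], 0],
    [[-12, -4.5, -18], 0]
  ]
}}

```text
t: 17.0
eef_pos: [0.545, -0.2025, 0.1996]
tool_rot: [-0.006, 0.665, 0.747, -0.006]
contact_force: [-0.7, 0.7, -0.4]
gripper_width: 0.598
```

```bash
python3 -c "
from h import *
stat();im=snap('wrist','w6.png');im=im[:,:,::-1]
cv2.imwrite('pics/w6b.png',cv2.resize(im[130:330,200:520],None,fx=2.5,fy=2.5,interpolation=cv2.INTER_CUBIC))"
```

```text
t 17.0 tcp stopframe mm -163.7 -216.8 z 199.6 toolx 96.62 F [-0.6  0.8 -0.4]
```

View pics/w6b.png

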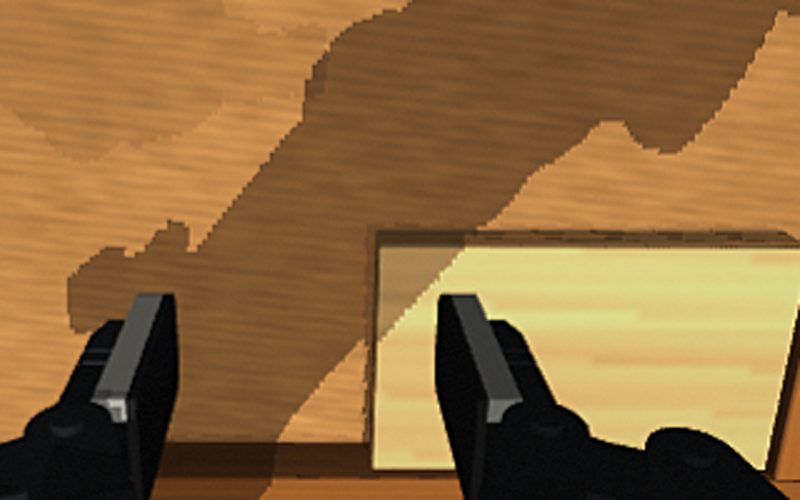

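>>> {"fn": "carry_out", "kwargs": {
  "deltas": [
    [[3, 5, -5], 0],
    [[7, 11, -5], 0],
    [[12, 16, -5], 0],
    [[12, 21.4, -5], 0],
    [[12, 21.4, -5], 0],
    [[12, 21.4, -5], 0],
    [[12, 21.4, -5], 0]
  ]
}}

```text
t: 17.92
eef_pos: [0.7429, -0.058, 0.244]
tool_rot: [-0.008, 0.665, 0.747, -0.007]
contact_force: [0.1, -0.5, -0.1]
gripper_width: 0.601
```

```bash
python3 - <<'E'
from h import *
stat();c=get_calibration("wrist");im=snap('wrist','w7.png')[:,:,::-1]
def px(x,y,z): 
    p=O+nx*x+d*y; return w2px(c,[p[0],p[1],z])[0]
A=np.array([px(*k) for k in [(-.13,-.21,.02),(.03,-.21,.02),(.03,.02,.02),(-.13,.02,.02)]]);print(A.round())
lo=np.maximum(A.min(0).astype(int),0);hi=np.minimum(A.max(0).astype(int),[640,400]);print("crop",lo,hi)
k=min(800/(hi-lo)[0],600/(hi-lo)[1]);print("scale",k)
cv2.imwrite('pics/w7c.png',cv2.resize(im[lo[1]:hi[1],lo[0]:hi[0]],None,fx=k,fy=k,interpolation=cv2.INTER_CUBIC))
E
```

```text
t 17.925 tcp stopframe mm 49.7 -96.4 z 244.0 toolx 96.65 F [ 0.  -0.5 -0.1]
[[203. -15.]
 [219. 152.]
 [428. 152.]
 [444. -15.]]
crop [202   0] [444 152]
scale 3.3057851239669422
```

View pics/w7c.png

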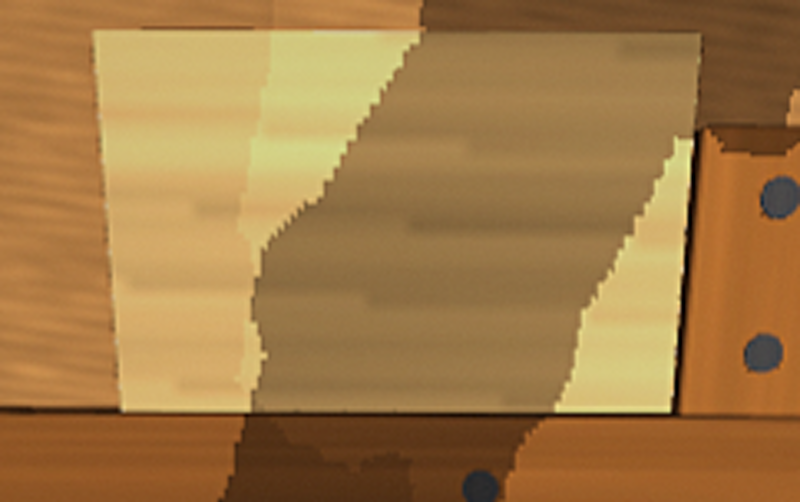

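```bash
python3 - <<'E'
from h import *
c=get_calibration("wrist");k=3.3058
def sf(cr,z):
    rc=[((y+.5)/k-.5,202+(x+.5)/k-.5) for x,y in cr]; p=px2w(c,rc,z)[:,:2]-O; return (np.c_[p@nx,p@d]*1e3).round(1).tolist()
print("panel NL NR FR FL",sf([(93,31),(700,34),(672,412),(121,411)],.021))
print("fence edge",sf([(20,411.5),(120,413),(672,416)],.028),"stop edge",sf([(701,140),(681,412)],.028))
g=cv2.cvtColor(cv2.imread("pics/w7.png"),cv2.COLOR_BGR2GRAY)
for r in(50,70,95,115): print(r,g[r,400:418].tolist())
for q in(245,300,360,395): print(q,g[118:132,q].tolist())
for n,q in(("top","panel"),("top","glue"),("top","tape"),("top","mallet"),("top","offcut")):
    read_camera(n) if q=="panel" else 0
    r=models.spot_in(q,n); print(q,[(np.round(x["centre"]).tolist(),round(x["score"],2)) for x in r[:3]])
E
```

```text
panel NL NR FR FL [[-109.3, -186.4], [-108.4, -8.1], [0.3, -7.9], [-0.3, -187.0]]
fence edge [[-0.7, -217.3], [-0.2, -185.6], [1.0, -9.6]] stop edge [[-79.0, -7.2], [-0.3, -6.9]]
50 [132, 128, 143, 210, 202, 200, 200, 200, 199, 208, 210, 13, 22, 49, 104, 123, 125, 122]
70 [182, 182, 183, 182, 182, 182, 182, 188, 182, 51, 11, 37, 98, 118, 126, 124, 123, 124]
95 [187, 185, 187, 185, 186, 190, 187, 108, 7, 41, 103, 122, 126, 123, 122, 125, 124, 125]
115 [196, 196, 194, 198, 205, 187, 2, 32, 89, 115, 127, 123, 122, 121, 121, 123, 124, 122]
245 [185, 185, 184, 185, 189, 185, 122, 56, 101, 100, 97, 96, 97, 102]
300 [121, 124, 127, 130, 132, 137, 98, 27, 62, 66, 67, 64, 63, 64]
360 [122, 121, 120, 119, 123, 134, 109, 27, 45, 65, 67, 62, 66, 76]
395 [192, 193, 192, 190, 195, 208, 171, 24, 64, 109, 109, 106, 107, 104]
panel [([270.0, 412.0], 0.94), ([163.0, 363.0], 0.85), ([236.0, 340.0], 0.66)]
glue [([215.0, 201.0], 0.7)]
tape [([216.0, 465.0], 0.57)]
mallet [([150.0, 449.0], 0.57)]
offcut [([154.0, 227.0], 0.6)]
```

```bash
python3 -c "
from h import *
stat();print(bot.hand_in())"
```

```text
t 18.275 tcp stopframe mm 50.8 -96.5 z 245.5 toolx 96.65 F [-0.5  0.1  0.5]
the job is handed in; nothing more can be done
None
```

I slid the birch panel flat onto the fence with two fingertips, turned the hand 90° and pushed it along to the stop. I handed the job in at about 18 s of the 42 s allowed.

- **A check that failed:** After the push to the stop, the gap to the fence measured about 3–4 mm. I pressed the long edge again until it stalled at about 10 N.
- **Last check:** In a near-vertical wrist view, the gap was about 0.5 mm at the fence (within measurement error) and about 1 mm at the stop. The panel was parallel to the fence within about 0.01 rad, by the picture.
- **Surroundings:** The network found the bottle, tape, mallet and offcut in the top camera within a few pixels (up to about 14 mm) of where they started, which is about its own error. I saw no contact with any of them. The hand was clear at a height of about 0.245 m.
- **Disagreement:** My first estimate of the stop's position along the fence was about 7 mm off. The gaps above don't depend on it, because each compares panel and fence or stop edges in the same picture.

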